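# Fit the sprung solder reel under the instrument shelf

### The arm

A 7-joint arm with a two-finger parallel gripper is mounted at the origin on the work surface. World frame = base frame: x ahead of the robot, y to its left, z up, the work surface at z = 0. Lengths are in m, angles in rad, forces in N, time in s.
With the tool pointing down it reaches from about 0.425 to 0.825 m from the base axis. Payload 3.6 kg.
Tool frame: the origin (TCP) lies between the finger pads; the fingertips stand 19 mm ahead of it and the grasp point (between the pads) is the TCP; z points along the fingers, y is the line along which they close (so a half turn about z gives the same grasp; the last joint's range is limited). The gripper opens to 85 mm and grips with 20 to 120 N. Pads are 22 mm wide; open, the fingers measure 114 mm over their backs; the gripper's body (76 mm by 85 mm) begins 54 mm behind the grasp point. The pads swing forward as they close: fully open they stand 13 mm farther back than shut.
Start: joints at [1.089, 0.615, -0.013, 1.423, 0.008, 1.103, -0.04], TCP at [0.286, -0.584, 0.25] pointing down, gripper open.
Joint ranges: [-3.12, 3.12], [-0.3, 2.06], [-1.34, 1.32], [0.26, 2.42], [-1.36, 4.5], [0.01, 1.98], [-2.84, 2.84]. Speed limits (rad/s): [2.79, 2.79, 3.14, 3.14, 3.14, 3.14, 3.14].

### API

Orientations are given as a unit quaternion [x, y, z, w].
In Python, from cell import bot gives the robot as it stands. The module is installed in compiled form; this text tells all that it offers. Calls block until the motion is done:
- bot.move_ptp(position, orientation): joint-space move of the TCP to a pose.
- bot.move_straight(position, frame=None, rate=0.15): straight line of the TCP; frame=None keeps the orientation; rate is the mean speed in m/s.
- bot.set_joints(angles): joint-space move.
- bot.move_gripper(opening, strength=None): finger opening in m; strength is the grip in N (None keeps the last); returns when the fingers have stopped.
- bot.dwell(seconds).
- bot.inverse_kinematics(position, orientation): joint angles nearest the present ones, or None.
- bot.read_state(): the state.
- bot.read_camera(name): name is "scene" or "top" or "wrist"; returns a dict with "color" (480x640x3 uint8, red, green, blue), "fx", "fy", "cx", "cy" (pixels), "dist_coeffs" ([k1, k2, p1, p2, k3] as OpenCV has them; the pictures are not rectified), "xyz" and "orientation" of the camera in the world. Camera axes: x right, y up, looking along -z (the intrinsics and any distortion apply to the point x, -y, -z); pixel columns grow to the right and rows downward; lengths in m; the calibration is good to about 2 mm. A picture is of the moment at which its call begins. There is no depth.
A pose or a line that the arm cannot do raises bot.MotionError and nothing moves.
- bot.hand_in(): hands the job in; it is judged then, once.
The state is a dict: "time": time; "q": joint angles; "qd": joint speeds; "tau": joint torques, N m; "tool_pos": TCP position; "tcp_rot": TCP orientation; "wrist_force": force on the tool from outside, world axes, zero at the start; "moment": the same for the moment, N m; "opening": finger opening in m; "grip_force": force on a finger pad.
Only numpy, scipy, OpenCV 4.12 (cv2) and the standard library are available. Lean on these libraries where they do the work, as an engineer would, in place of code of your own. Each camera call takes 0.05 s, during which the arm holds its last target. There are 200 camera calls.

### The job

Take the spring-loaded solder reel from its cradle, squeeze its two flanges together and set it in the holder under the instrument shelf: down between the cheeks onto the ledges, then back along them until you feel the pins meet their recesses. Let go so that both pins spring fully home, and take the gripper away. Leave everything else on the bench where it is.

Things in the scene. Friction and masses are not known exactly. Their poses are not given: they have to be found in the camera images.
- reel: Reel of solder on a sprung core, lying in the cradle, axis level 42 mm above the bench. Two grey flanges (60 mm dia, 5 thick, 70 apart over outer faces when free), a 40 mm drum between, a flat-nosed steel pin 10 mm dia, 33.5 mm out of the middle of each flange. Origin on the axis midway between the free flanges, y along the axis. -y flange and pin are rigid with the drum, +y ones slide. About 0.26 kg.
- reel_slide (a joint): How far the reel is squeezed, m: 0 free (70 mm over the flanges, 137 over the pin noses), 0.019 at its hard stop (51 and 118 mm). Spring: 6 N to start, 17.4 N at the stop. Both pins home in their recesses: 0.003. One home: 0.009. Both noses on the plain cheek faces: 0.015.
- nose_fixed (a point): Nose of the reel's rigid pin, on the axis, 68.5 mm to the -y side of the reel's origin. The reel fits its holder either way round.
- nose_sprung (a point): Nose of the sliding pin, on the axis, 68.5 mm to the +y side of the reel's origin when free. Squeezing moves it and its flange towards -y, so the middle of the fully squeezed reel lies 9.5 mm to -y of the origin. Grip over both flanges above the pins (25 mm of bare face there).
- cradle: Black plate 85 x 110 mm with two steel rods along its y (10 mm dia, 100 long, 36 apart, tops 17 mm above the bench) on which the reel's flanges lie. Origin on the bench under its middle. Fixed; may stand at the left or the right.
- rack: Steel base plate, 10 mm thick, reaching 80 mm before (-x) and 95 behind the origin, 160 wide; carries the reel holder and, on two posts (16 x 24 mm at x = 60, y = +-120 mm), a shelf. Fixed. Origin on the bench under the holder's usual seat; x points in under the shelf, y along the fitted reel's axis, z up.
- shelf_edge (a point): Middle of the lower front edge of the rack's shelf, 180 mm above the bench, at x = -15 mm of the rack. The board is 260 mm wide, 90 deep, 14 thick. It overhangs the seat: an upright gripper cannot get there, one tipped about 30 to 40 degrees can (its back leaning out of the front).
- seat_usual (a point): Usual seat axis: rack x = 0, y = 0, 50 mm above the bench, level along y. The holder was clamped by hand, so the true seat lies up to 15 mm before or behind this point in rack x (y and height are true): find it by feel. Home, the reel's axis is on it and its origin within 2 mm of the middle in y.
- cheek_left (a point): Holder's +y cheek, top of its inner face over the usual seat: rack (0, 61, 62) mm; the other cheek mirrors it. Inner faces 122 mm apart, upright, from 60 mm before the seat to 27 behind, with an outward flare above to 71 mm height. Each has a recess at the seat: 6 mm deep, from 7 mm before to 7 behind the seat axis, 45 to 58 mm high.
- ledge_left (a point): Inner front corner of the +y ledge with the holder at its usual place: rack (-60, 46, 45) mm. A level ledge, top 45 mm above the bench, runs along each cheek's foot (15 mm wide, y = 46 to 61) from 60 mm before the seat to 27 behind it, open at both ends. Pins lying on the ledges slide along to their recesses; there is nothing else to stop them there.
- spool: standing reel of solder wire, 60 dia x 52 high, bystander; origin under its middle. Loose; to be left alone.
- tin: flat round tin, 60 dia x 35, bystander; origin under its middle. Loose; to be left alone.
- tape: roll of black tape lying flat, 64 dia x 19, bystander; origin under its middle. Loose; to be left alone.
- pliers: pliers lying flat, about 150 long, bystander. Loose; to be left alone.
- driver: screwdriver lying down, 170 long, bystander. Loose; to be left alone.
- cup: open plastic cup, 70 dia x 75, bystander; origin under its middle. Loose; to be left alone.
Mind the look-alikes: they are no part of the job. What is shaped like the reel but blue or red is not meant.

How it is judged:
On the way, in this order (a step that is already met when the one before it is completed fails the run):
1. the reel is lifted clear of its cradle (height (world z) of reel above 0.075 m and horizontal distance between reel and rack above 0.05 m), for 0.1 s.
2. the reel, squeezed, is down between the cheeks (value of joint reel_slide above 0.011 m and x of reel in the frame of rack between -0.08 and 0.025 m and y of reel in the frame of rack between -0.018 and 0.018 m and z of reel in the frame of rack between 0.044 and 0.058 m), for 0.1 s.
At the end, for the whole second after the job is handed in: The reel lies at rest in the holder with both pins sprung into their recesses: slide reading 1.2 to 5.5 mm, axis 45 to 55 mm above the bench and within 4 degrees of the rack's y axis, origin within 6 mm of the rack's middle sideways and within 21 mm in x; nothing else disturbed (value of joint reel_slide between 0.0012 and 0.0055 m and x of reel in the frame of rack between -0.021 and 0.021 m and y of reel in the frame of rack between -0.006 and 0.006 m and z of reel in the frame of rack between 0.045 and 0.055 m and angle between the y axis of reel and the y axis of rack, either way round below 0.07 rad and linear speed of reel below 0.02 m/s and angular speed of reel below 0.3 rad/s); the robot touches nothing.
It fails at once if a bystander is moved by more than 20 mm (distance of any of spool, tin, tape, pliers, driver, cup from where it was at the start of the episode above 0.02 m).
It also fails if it takes over 58 s, if anything falls off the work surface, if the arm or the gripper's body presses on something with over 40 N, if the wrist force passes 120 N, or if a joint passes its speed limit or range.

## Working session

There is one attempt and no reset: what is moved stays moved. The work goes in short steps, each a Python script; the robot and the scene stay as the last script left them, time stands still between calls to the robot, and variables do not carry over. Pictures are saved under pics/ and viewed, at most 12 in all, crops included, and the job is handed in when it is done.

```bash
mkdir -p pics; cat > h.py <<'E'
import numpy as np, cv2, pickle
from scipy.spatial.transform import Rotation as R
from cell import bot
def snap(n,f):
    c=bot.read_camera(n); cv2.imwrite(f'pics/{f}.png',c['color'][:,:,::-1]); pickle.dump(c,open(f'pics/{f}.pkl','wb')); return c
def K(c): return np.array([[c['fx'],0,c['cx']],[0,c['fy'],c['cy']],[0,0,1.]])
def pix2z(c,uv,z):
    p=cv2.undistortPoints(np.array([[uv]],float),K(c),np.array(c['dist_coeffs'],float))[0,0]
    d=R.from_quat(c['orientation']).apply([p[0],-p[1],-1]); o=np.array(c['xyz'])
    return o+d*(z-o[2])/d[2]
def proj(c,P):
    q=R.from_quat(c['orientation']).inv().apply(np.atleast_2d(P)-np.array(c['xyz']))*[1,-1,-1]
    return cv2.projectPoints(q,np.zeros(3),np.zeros(3),K(c),np.array(c['dist_coeffs'],float))[0][:,0]
E
python3 - <<'E'
from h import *
for n in('scene','top'):
    c=snap(n,n); print(n,c['xyz'],c['orientation'],c['fx'],c['dist_coeffs'])
s=bot.read_state(); print(s['time'],s['tool_pos'],s['tcp_rot'],s['opening'],s['wrist_force'])
E
```

```text
scene [1.16800908 0.35228326 0.86541568] [0.20802545 0.34174554 0.79408716 0.45755981] 476.02799606552907 [-0.12886459  0.          0.          0.          0.        ]
top [ 0.33119572 -0.02129769  1.69956681] [-0.04184615  0.02669253  0.70803591 -0.70442995] 593.8064566366991 [0.05408071 0.         0.         0.         0.        ]
0.1 [ 0.28526576 -0.58334504  0.24924409] [ 9.74247142e-01  2.25479875e-01 -2.67339770e-04 -1.12307003e-03] 0.08524074733320572 [ 0.07622698 -0.16588887 -0.20633933]
```

View pics/top.png

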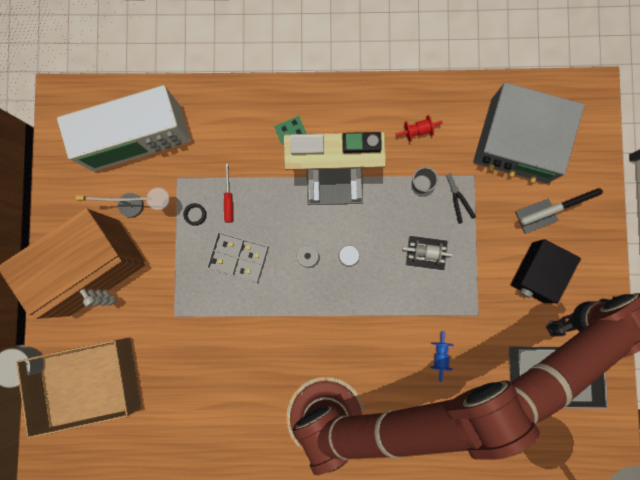

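View pics/scene.png

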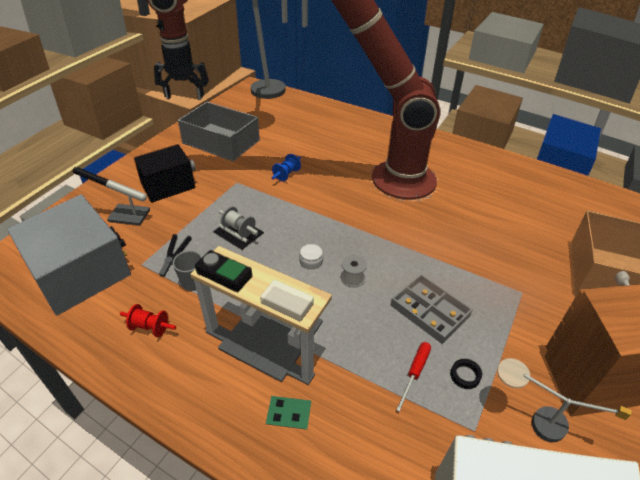

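Top view: the grey reel lies in the black cradle at (428,253). The look-alikes are a blue reel at (442,357), a red reel at (418,129) and the standing grey spool at (308,257). By the description I choose (428,253). The rack is at (335,170), with its shelf front edge at row ~168. Next is one close crop to check the choice and measure.

```bash
python3 - <<'E'
import cv2,numpy as np
t=cv2.imread('pics/top.png'); s=cv2.imread('pics/scene.png')
a=cv2.resize(t[225:285,390:470],(400,300),interpolation=cv2.INTER_CUBIC)
b=cv2.resize(s[190:250,200:280],(400,300),interpolation=cv2.INTER_CUBIC)
c=cv2.resize(t[125:215,275:395],(400,300),interpolation=cv2.INTER_CUBIC)
d=cv2.resize(s[240:384,180:340],(400,300)[:2],interpolation=cv2.INTER_CUBIC)
cv2.imwrite('pics/crop1.png',np.vstack([np.hstack([a,b]),np.hstack([c,d])]))
E
```

```text
(no output)
```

View pics/crop1.png

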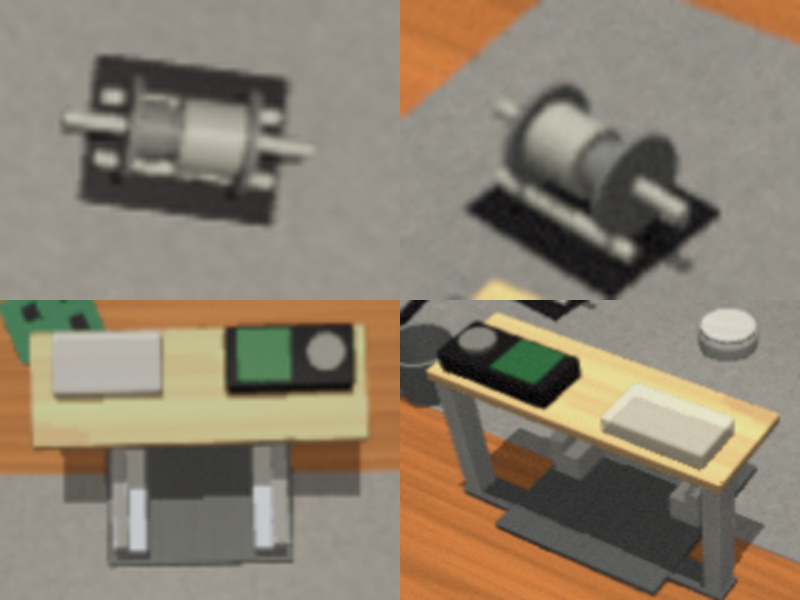

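The crop confirms grey flanges, pale drum and steel pins on black cradle rods. The noses are at top px (403,249) and (452,255), and scene px (220.6,211.6) and (255.6,232.4). The drum sits by the right-hand (-y) flange and the bare core by the +y one, so the +y side is sprung. Now I fit the poses.

```bash
cat > fit.py <<'E'
from h import *
from scipy.optimize import least_squares
T=pickle.load(open('pics/top.pkl','rb')); S=pickle.load(open('pics/scene.pkl','rb'))
def place(p,M): return R.from_euler('z',p[2]).apply(M)+[p[0],p[1],0]
def fit(obs,p0):
    def f(p): return np.concatenate([(proj(c,place(p,[m]))[0]-uv) for c,m,uv in obs])
    r=least_squares(f,p0,loss='soft_l1'); return r.x,r.fun.reshape(-1,2)
def ref(c,uv):
    g=cv2.cvtColor(c['color'],cv2.COLOR_RGB2GRAY); q=np.array([[uv]],np.float32)
    return cv2.cornerSubPix(g,q.copy(),(3,3),(-1,-1),(3,30,.01))[0,0]
E
python3 - <<'E'
from fit import *
reel=[(T,[0,.0685,.042],(403.2,249.4)),(T,[0,-.0685,.042],(452.2,255)),(S,[0,.0685,.042],(255.4,232.4)),(S,[0,-.0685,.042],(220.8,211.6))]
pr,e=fit(reel,[.5,-.2,0]); print('reel',pr,e.round(1).tolist())
sh=[(T,[-.015,.13,.194],(284.9,168.5)),(T,[-.015,-.13,.194],(385.4,164.6)),(T,[.075,.13,.194],(284.6,134.6)),(T,[.075,-.13,.194],(384.5,132.5)),
(T,[-.08,.08,.010],(308,204.5)),(T,[-.08,-.08,.010],(362.6,203))]
sh=[(c,m,ref(c,uv)) for c,m,uv in sh]; print([np.round(o[2],1).tolist() for o in sh])
pk,e=fit(sh,[.6,0,0]); print('rack top',pk,e.round(1).tolist())
sc=[(S,[.075,-.13,.194],(191,270)),(S,[.075,.13,.194],(310,325)),(S,[-.015,.13,.194],(331,295)),(S,[-.015,-.13,.194],(214,248))]
print('pred scene',proj(S,place(pk,[o[1] for o in sc])).round(1).tolist())
sc=[(c,m,ref(c,proj(S,place(pk,[m]))[0])) for c,m,_ in sc]; print([np.round(o[2],1).tolist() for o in sc])
pk,e=fit(sh+sc,pk); print('rack both',pk,e.round(1).tolist())
img=S['color'][:,:,::-1].copy(); it=T['color'][:,:,::-1].copy()
for o in sc: cv2.circle(img,tuple(int(round(v*16)) for v in o[2]),24,(0,0,255),-1,shift=4)
for c,m,uv in sh: cv2.circle(it,tuple(int(round(v*16)) for v in proj(T,place(pk,[m]))[0]),24,(0,0,255),-1,shift=4)
for c,i in((S,img),(T,it)):
    for p in proj(c,place(pr,[[0,.0685,.042],[0,-.0685,.042],[0,.0,.042]])): cv2.circle(i,tuple(int(round(v*16)) for v in p),12,(0,255,0),-1,shift=4)
a=cv2.resize(img[190:346,170:350],(400,347)); b=cv2.resize(it[120:276,290:470],(400,347))
cv2.imwrite('pics/chk.png',np.hstack([a,b]))
q=R.from_euler('z',pk[2]).as_matrix(); print('reel dist',np.hypot(*pr[:2]),'rack dist',np.hypot(*pk[:2]))
E
```

```text
reel [ 0.45804141 -0.28613926 -0.13844494] [[-0.3, -0.6], [-0.1, 0.4], [0.8, 0.0], [-1.7, -0.7]]
[[284.8999938964844, 168.39999389648438], [384.0, 165.6999969482422], [284.29998779296875, 133.60000610351562], [384.5, 132.5], [307.70001220703125, 205.0], [362.20001220703125, 203.5]]
rack top [ 0.68130423 -0.02878105  0.00958449] [[-0.5, -0.0], [1.3, 0.8], [-0.3, 0.5], [0.1, -0.4], [-0.7, -0.8], [0.5, -0.2]]
pred scene [[188.5, 273.2], [305.7, 329.8], [330.6, 294.7], [217.5, 244.9]]
[[190.1999969482422, 273.6000061035156], [307.3999938964844, 328.8999938964844], [331.29998779296875, 295.0], [218.10000610351562, 245.39999389648438]]
rack both [ 0.68064258 -0.02768993  0.01344449] [[-0.9, 0.4], [0.9, 0.8], [-0.8, 1.0], [-0.5, -0.3], [-1.0, -0.4], [0.2, -0.1], [-1.1, -0.1], [-0.6, 0.8], [0.1, -0.4], [-0.1, -0.4]]
reel dist 0.5400718585078149 rack dist 0.6812055854772975
```

View pics/chk.png

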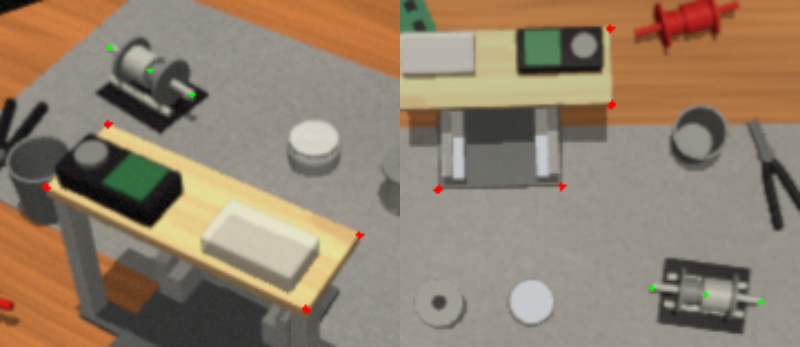

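```bash
cat >> h.py <<'E'
D=.025; RACK=np.array([.6808,-.0282,.012]); REEL=np.array([.4580,-.2861,-.138])
def pose(P,yaw,tilt,d=D):
    "TCP pose gripping a reel with middle P, hand tipped by tilt deg"
    t=np.radians(tilt); z=np.array([np.sin(t),0,-np.cos(t)]); y=np.array([0,-1.,0])
    M=R.from_euler('z',yaw)*R.from_matrix(np.c_[np.cross(y,z),y,z])
    return np.array(P)-d*M.apply([0,0,1]), M.as_quat()
def rk(x,y,z,tilt=40,d=D):
    "same, in the rack frame"
    p=R.from_euler('z',RACK[2]).apply([x,y,0])+[RACK[0],RACK[1],z]; return pose(p,RACK[2],tilt,d)
def st(tag=''):
    s=bot.read_state(); M=R.from_quat(s['tcp_rot']); m=np.array(s['tool_pos'])+D*M.apply([0,0,1])
    r=R.from_euler('z',-RACK[2]).apply(m-[RACK[0],RACK[1],0])
    print(tag,'t%.1f'%s['time'],'rk',(r*1e3).round(1),'F',np.round(s['wrist_force'],1),'M',np.round(s['moment'],2),'op %.1f'%(s['opening']*1e3),'g',np.round(s['grip_force'],1)); return s,r
E
python3 - <<'E'
from h import *
for n,(p,q) in dict(g0=pose([*REEL[:2],.12],REEL[2],40),g=pose([*REEL[:2],.042],REEL[2],40),g0u=pose([*REEL[:2],.12],REEL[2],20),a=rk(-.13,0,.15),b=rk(-.04,0,.09),c=rk(-.04,0,.05),e=rk(.015,0,.05),e35=rk(.015,0,.05,35)).items():
    j=bot.inverse_kinematics(p,q); print(n,None if j is None else np.round(j,2), p.round(3))
E
```

```text
g0 [ 1.35  0.74 -0.95  2.36  2.59  0.41  2.75] [ 0.442 -0.284  0.139]
g [ 1.32  0.99 -0.96  2.4   2.65  0.66  2.82] [ 0.442 -0.284  0.061]
g0u [ 0.71  0.5  -0.14  2.13 -0.4   0.21 -0.73] [ 0.45  -0.285  0.143]
a [ 0.56  0.57 -0.77  2.38  2.4   0.54  2.41] [ 0.535 -0.03   0.169]
b [ 0.41  0.74 -0.58  2.19  2.5   0.53  2.37] [ 0.625 -0.029  0.109]
c [ 0.52  0.9  -0.77  2.2   2.43  0.71  2.53] [ 0.625 -0.029  0.069]
e [ 0.39  0.86 -0.58  2.05  2.46  0.53  2.46] [ 0.68  -0.028  0.069]
e35 [ 0.27  0.8  -0.39  1.99  2.38  0.33  2.47] [ 0.681 -0.028  0.07 ]
```

```bash
sed -i 's/y=np.array(\[0,-1.,0\])/y=np.array([0,1.,0])/' h.py
cat > t.py <<'E'
from h import *
def test():
  for t in (0,10,20,30,40):
    for n,z in(('hi',.2),('g0',.12),('g',.042)):
        p,q=pose([*REEL[:2],z],REEL[2],t); j=bot.inverse_kinematics(p,q); print(t,n,None if j is None else np.round(j,2))
  for n,(p,q) in dict(a=rk(-.13,0,.15),b=rk(-.04,0,.09),c=rk(-.04,0,.05),e=rk(.015,0,.05)).items():
    j=bot.inverse_kinematics(p,q); print(n,None if j is None else np.round(j,2))
test()
E
python3 t.py
```

```text
0 hi [ 0.96  0.55 -0.69  1.76  0.42  0.98  1.54]
0 g0 [ 0.92  0.65 -0.63  1.85  0.52  0.8   1.45]
0 g [ 0.85  0.76 -0.53  1.91  0.62  0.64  1.37]
10 hi [ 1.04  0.49 -0.71  1.9   0.4   0.73  1.57]
10 g0 [ 0.97  0.59 -0.61  1.99  0.54  0.54  1.45]
10 g [ 0.85  0.7  -0.44  2.05  0.68  0.34  1.33]
20 hi [ 1.14  0.45 -0.74  2.03  0.4   0.47  1.6 ]
20 g0 [ 0.99  0.55 -0.55  2.12  0.61  0.25  1.42]
20 g [ 0.8   0.67 -0.28  2.18  2.07  0.02 -0.03]
30 hi [ 1.24  0.44 -0.79  2.16  0.51  0.19  1.53]
30 g0 [ 1.38  0.78 -1.14  2.24  1.71  0.49  0.42]
30 g [ 1.35  1.01 -1.15  2.29  2.02  0.67  0.21]
40 hi [ 1.49  0.59 -1.13  2.28  1.99  0.24  0.13]
40 g0 [ 1.44  0.84 -1.14  2.36  2.31  0.52 -0.08]
40 g [ 1.41  1.1  -1.15  2.4   2.43  0.76 -0.06]
a [ 0.77  0.73 -1.15  2.37  2.12  0.77 -0.4 ]
b [ 0.71  0.99 -1.15  2.18  2.14  0.89 -0.23]
c [ 0.7   1.1  -1.15  2.19  2.23  0.98 -0.25]
e [ 0.68  1.13 -1.15  2.05  2.17  0.92 -0.12]
```

```bash
python3 - <<'E'
from h import *
bot.move_ptp(*pose([*REEL[:2],.15],REEL[2],30)); st('above'); print(np.round(bot.read_state()['q'],2))
snap('scene','s2')
p,q=pose([*REEL[:2],.042],REEL[2],30); print(np.round(bot.inverse_kinematics(p,q),2))
bot.move_straight(p,q,rate=.12); s,_=st('down'); print(s['tool_pos']-p)
snap('wrist','w2'); snap('scene','s3')
a=cv2.imread('pics/s3.png')[150:300,160:360]; b=cv2.imread('pics/w2.png')
cv2.imwrite('pics/v1.png',np.hstack([cv2.resize(a,(400,300)),cv2.resize(b,(400,300))]))
E
```

```text
above t1.4 rk [-225.7 -256.9  150.2] F [0.2 0.  0.1] M [ 0.13  0.52 -0.01] op 85.3 g 0.0
[ 1.06  0.49 -0.55  2.22  0.67  0.02  1.38]
[ 1.35  1.01 -1.15  2.29  2.02  0.67  0.21]Traceback (most recent call last):
  File "<stdin>", line 5, in <module>
cell.MotionError: the arm cannot follow that straight line within its joint ranges
```

```bash
python3 - <<'E'
from h import *
P,Q=pose([*REEL[:2],.13],REEL[2],35); print(np.round(bot.inverse_kinematics(P,Q),2))
bot.move_ptp(P,Q); st('above')
p,q=pose([*REEL[:2],.042],REEL[2],35); print(np.round(bot.inverse_kinematics(p,q),2))
bot.move_straight(p,q,rate=.12); s,_=st('down'); print(s['tool_pos']-p)
snap('wrist','w2'); snap('scene','s3')
a=cv2.imread('pics/s3.png')[150:300,160:360]; b=cv2.imread('pics/w2.png')
cv2.imwrite('pics/v1.png',np.hstack([cv2.resize(a,(400,300)),cv2.resize(b,(400,300))]))
E
```

```text
[ 1.42  0.77 -1.14  2.3   1.98  0.45  0.18]
above t2.6 rk [-226.  -255.6  129.8] F [-0.1 -0.  -0.3] M [ 0.06  0.57 -0.03] op 85.2 g 0.0
[ 1.37  1.04 -1.13  2.35  2.25  0.69  0.04]
down t3.5 rk [-225.4 -255.2   42.7] F [-0.2  0.   0.2] M [ 0.05  0.6  -0.04] op 85.3 g 0.0
[ 4.35685121e-04 -2.73049271e-06  6.84820394e-04]
```

View pics/v1.png

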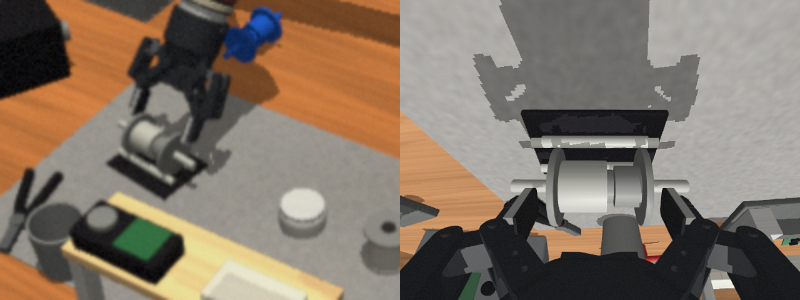

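The wrist view shows the reel centred between the open fingers: flanges at columns 557 and 645, pads at ~530 and ~675, pins at row 186 just ahead of the tips. I'll squeeze and lift.

```bash
python3 - <<'E'
from h import *
bot.move_gripper(.046,60); st('closed')
P,Q=pose([*REEL[:2],.14],REEL[2],35); bot.move_straight(P,Q,rate=.12); bot.dwell(.2); st('lift')
for n,(p,q) in dict(a=rk(-.14,0,.13),b=rk(-.04,0,.09),c=rk(-.04,0,.05),e=rk(.015,0,.05)).items():
    j=bot.inverse_kinematics(p,q); print(n,None if j is None else np.round(j,2), p.round(3))
bot.move_ptp(*rk(-.14,0,.14)); s,_=st('front'); print(np.round(s['q'],2))
snap('wrist','w3')
E
```

```text
closed t4.0 rk [-226.  -250.5   45.5] F [-13.4   4.4  21.9] M [0.54 0.25 0.43] op 49.2 g 59.9
lift t5.2 rk [-226.2 -255.   139.1] F [-0.4 -0.1 -3.5] M [0.17 1.01 0.01] op 49.4 g 62.4
a [ 0.81  0.89 -1.3   2.42  2.1   0.97 -0.34] [ 0.525 -0.03   0.149]
b [ 0.74  1.05 -1.23  2.18  2.12  0.97 -0.16] [ 0.625 -0.029  0.109]
c [ 0.72  1.14 -1.2   2.19  2.22  1.02 -0.21] [ 0.625 -0.029  0.069]
e [ 0.69  1.15 -1.19  2.04  2.16  0.95 -0.09] [ 0.68  -0.028  0.069]
front t6.3 rk [-140.3   -1.5  139.4] F [-0.4 -1.3 -3.2] M [-0.02  1.11  0.02] op 49.3 g 62.4
[ 0.82  0.86 -1.31  2.41  2.07  0.95 -0.33]
```

View pics/w3.png

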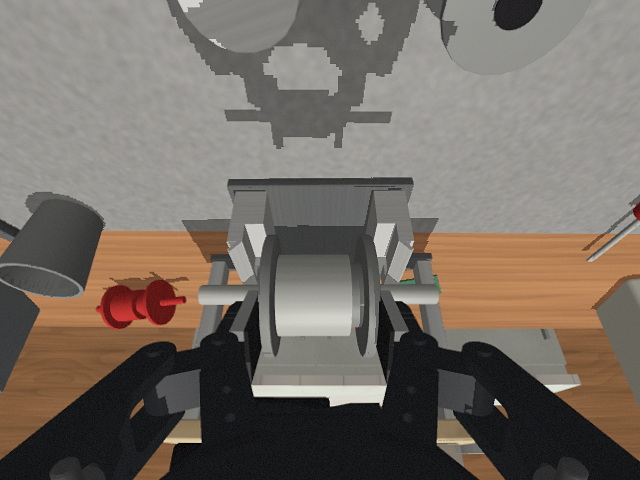

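The wrist view shows the reel held squeezed with noses at (200,294) and (438,295). The rack's base front corners are at (228,180) and (412,180), and the light ledges/cheeks at columns 232–272 and 368–412. From this I compute the reel's place in the hand and relative to the rack.

```bash
python3 - <<'E'
from h import *
from scipy.optimize import least_squares
c=pickle.load(open('pics/w3.pkl','rb')); s=bot.read_state(); M=R.from_quat(s['tcp_rot']); t=np.array(s['tool_pos'])
def noses(v): return t+M.apply([[v[0],v[1]+.059,v[2]],[v[0],v[1]-.059,v[2]]])
uv=np.array([[200,294.5],[438.5,295]]); 
for o in(uv,uv[::-1]):
    r=least_squares(lambda v:(proj(c,noses(v))-o).ravel(),[0,0,.028]); print('reel mid in tool mm',(r.x*1e3).round(1),r.cost)
print('cam',np.round(c['xyz'],3))
rf=lambda P:(R.from_euler('z',-RACK[2]).apply(P-[RACK[0],RACK[1],0])*1e3).round(1)
for p in((228.5,180.5),(412,180)): print('base corner z10',rf(pix2z(c,p,.010)))
# crop of holder region for reading
cv2.imwrite('pics/w3c.png',cv2.resize(cv2.imread('pics/w3.png')[165:315,190:450],(780,450),interpolation=cv2.INTER_CUBIC))
E
```

```text
reel mid in tool mm [-3.70139087e+08  2.79221670e+06  7.67285392e+08] 14220.630611001225
reel mid in tool mm [ 0.2  1.1 26.8] 0.05374242579319649
cam [ 0.389 -0.033  0.207]
base corner z10 [-85.8 -76.9  10. ]
base corner z10 [-86.2  76.6  10. ]
```

View pics/w3c.png

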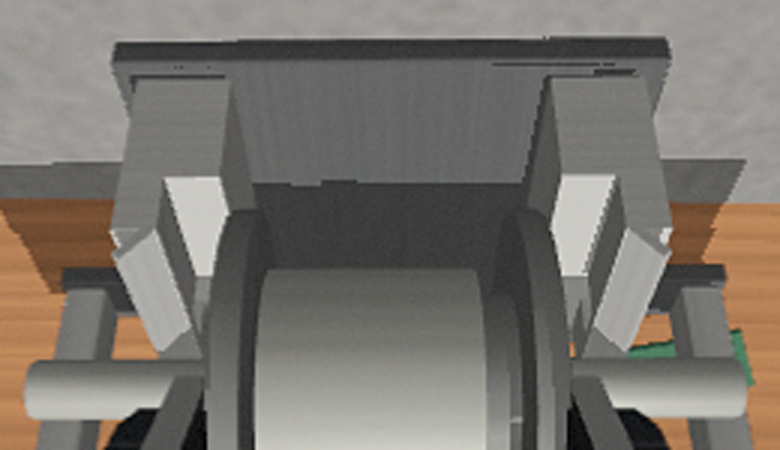

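```bash
python3 - <<'E'
from h import *
c=pickle.load(open('pics/w3.pkl','rb'))
rf=lambda P:(R.from_euler('z',-RACK[2]).apply(P-[RACK[0],RACK[1],0])*1e3).round(1)
f=lambda u,v:(190+u/3,165+v/3)
for n,a,b,z in(('base bottom',(113,42),(670,40),0),('base top',(118,60),(665,58),.01),('ledge in',(222,177),(559,175),.045),('ledge out',(165,177),(615,175),.045)):
    A,B=rf(pix2z(c,f(*a),z)),rf(pix2z(c,f(*b),z)); print(n,A,B,'mid',(A+B)/2,'yaw',np.degrees(np.arctan2(A[0]-B[0],B[1]-A[1])).round(2))
s=bot.read_state(); M=R.from_quat(s['tcp_rot']); print('reel',rf(np.array(s['tool_pos'])+M.apply([.0002,.0011,.0268])))
E
```

```text
base bottom [-77.2 -81.1   0. ] [-77.8  81.2   0. ] mid [-7.75e+01  5.00e-02  0.00e+00] yaw 0.21
base top [-80.3 -77.5  10. ] [-80.9  77.5  10. ] mid [-80.6   0.   10. ] yaw 0.22
ledge in [-71.9 -45.9  45. ] [-72.7  45.3  45. ] mid [-72.3  -0.3  45. ] yaw 0.5
ledge out [-71.9 -61.4  45. ] [-72.7  60.5  45. ] mid [-72.3   -0.45  45.  ] yaw 0.38
reel [-139.3   -0.9  138. ]
```

The reel is centred in y to within 1 mm. The ledge fronts are at rack x ≈ -72, so the seat should be near x ≈ -12. I'll enter at x = -45 and lower until the ledges are felt.

```bash
sed -i 's/^D=.025; RACK=np.array(\[.6808,-.0282,.012\])/D=.0268; RACK=np.array([.6808,-.0282,.015])/' h.py; python3 - <<'E'
from h import *
Y=.0005
def go(x,y,z,rate=.1): bot.move_straight(*rk(x,y,z),rate=rate)
go(-.13,Y,.090,.12); go(-.045,Y,.090,.12); bot.dwell(.2); st('over')
go(-.045,Y,.066,.06); bot.dwell(.2); s,_=st('66'); f0=s['wrist_force']
for z in(.060,.055,.052,.050,.049,.048):
    go(-.045,Y,z,.04); s,_=st(z)
    if s['wrist_force'][2]-f0[2]>5: break
snap('wrist','w4')
E
```

```text
over t7.9 rk [-45.7   0.6  89.8] F [-0.1  0.  -3.1] M [-0.02  1.11 -0.04] op 49.3 g 62.4
66 t8.7 rk [-44.8   0.6  66.5] F [ 0.1  0.5 -2.9] M [-0.02  1.12 -0.  ] op 49.3 g 62.4
0.06 t9.0 rk [-45.3   0.4  59.5] F [ 0.   0.1 -3. ] M [ 0.05  1.13 -0.04] op 49.0 g 62.4
0.055 t9.2 rk [-45.2   0.5  54.5] F [-0.5 -0.7 -2.5] M [-0.01  1.16 -0.02] op 49.6 g 62.4
0.052 t9.5 rk [-44.8   0.7  52.2] F [ 0.4  0.5 -2.2] M [ 0.05  0.93 -0.02] op 49.3 g 62.4
0.05 t9.8 rk [-44.    0.8  51.9] F [-4.  -1.3  5.9] M [ 0.01  0.42 -0.11] op 49.2 g 62.7
```

View pics/w4.png

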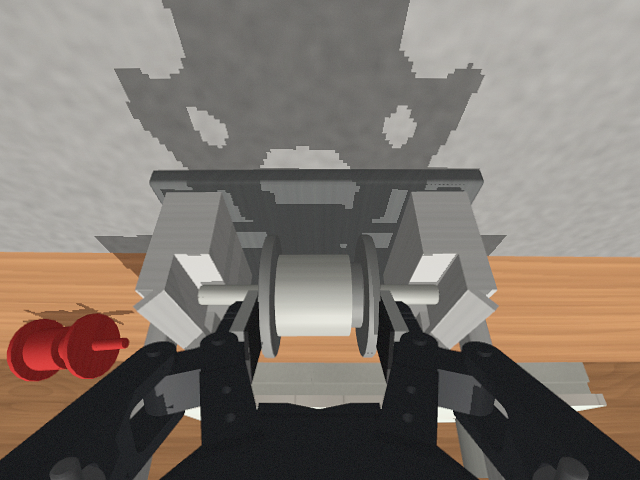

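On the ledges: Fz rose 8 N at axis ~51 mm, and the pins lie between the cheeks at row 294. Now I slide back with a slight sideways bias so that one nose feels its recess.

```bash
python3 - <<'E'
from h import *
def go(x,y,z,rate=.06): bot.move_straight(*rk(x,y,z),rate=rate)
Z=.0510
go(-.030,.0005,Z); s,_=st('slid')
y=.0005
for i in range(8):
    y+=.001; go(-.030,y,Z,.03); s,_=st('y%.1f'%(y*1e3))
    if s['wrist_force'][1]<-5: break
E
```

```text
slid t10.2 rk [-28.7   0.8  52. ] F [2.9 0.6 1.1] M [0.23 0.12 0.04] op 49.1 g 62.5
y1.5 t10.4 rk [-28.9   0.9  51.9] F [ 1.9 -1.6  2.7] M [ 0.03 -0.21 -0.37] op 49.7 g 62.5
y2.5 t10.7 rk [-28.9   1.   51.9] F [ 1.4 -3.4  5.3] M [-0.2  -0.26 -0.52] op 49.4 g 62.5
y3.5 t10.9 rk [-28.9   1.3  52. ] F [ 1.6 -4.3  5.8] M [-0.34 -0.35 -0.64] op 49.3 g 62.4
y4.5 t11.2 rk [-28.9   1.9  52. ] F [ 0.6 -4.8  5.7] M [-0.32 -0.32 -0.73] op 49.6 g 62.4
y5.5 t11.4 rk [-28.9   1.9  52.1] F [-1.  -7.5  6.6] M [-0.58 -0.38 -0.91] op 49.8 g 62.4
```

```bash
python3 - <<'E'
from h import *
def go(x,y,z,rate=.06): bot.move_straight(*rk(x,y,z),rate=rate)
Z=.0510; y=.0055
for x in np.arange(-.028,.022,.001):
    go(x,y,Z,.02); s,r=st('x%.0f'%(x*1e3))
    if r[1]>.0038 or abs(s['wrist_force'][0])>14: break
E
```

```text
x-28 t11.7 rk [-28.5   2.   52. ] F [-6.3 -8.1 12.4] M [-0.77 -0.02 -0.86] op 49.4 g 62.6
x-27 t11.9 rk [-28.4   2.   51.9] F [-10.7 -10.2  14.9] M [-0.82  0.16 -0.95] op 49.3 g 62.7
x-26 t12.2 rk [-27.9   2.   51.9] F [-11.2 -10.   17.1] M [-0.9   0.32 -0.97] op 49.5 g 62.7
x-25 t12.4 rk [-26.4   2.   51.9] F [ -9.4 -10.3  15.3] M [-0.79  0.24 -0.94] op 49.2 g 62.7
x-24 t12.7 rk [-25.2   2.   51.9] F [-9.5 -9.2 14.3] M [-0.78  0.17 -0.92] op 49.3 g 62.6
x-23 t12.9 rk [-24.1   2.1  51.9] F [-9.1 -9.3 14. ] M [-0.79  0.16 -0.9 ] op 49.7 g 62.6
x-22 t13.2 rk [-23.    2.1  51.9] F [-8.8 -9.3 13.9] M [-0.76  0.17 -0.96] op 49.6 g 62.6
x-21 t13.4 rk [-22.    2.2  51.9] F [-8.6 -9.5 14.5] M [-0.74  0.21 -0.91] op 49.4 g 62.6
x-20 t13.7 rk [-20.9   2.2  51.9] F [-8.  -9.1 14. ] M [-0.69  0.13 -0.87] op 49.3 g 62.6
x-19 t13.9 rk [-19.9   2.4  51.9] F [-7.3 -8.2 13.7] M [-0.71  0.13 -0.85] op 49.5 g 62.6
x-18 t14.2 rk [-18.    3.3  52. ] F [-3.1 -4.4  9.4] M [-0.35 -0.1  -0.64] op 49.2 g 62.6
x-17 t14.4 rk [-16.9   4.   52. ] F [-3.  -4.9  7.9] M [-0.25 -0.1  -0.6 ] op 49.1 g 62.6
```

The pin dropped into its recess at x ≈ -18: y advanced and Fy fell. I'll continue to feel its far wall.

```bash
python3 - <<'E'
from h import *
def go(x,y,z,rate=.06): bot.move_straight(*rk(x,y,z),rate=rate)
Z=.0515; y=.0055
for x in np.arange(-.016,.0,.001):
    go(x,y,Z,.02); s,r=st('x%.0f'%(x*1e3))
    if s['wrist_force'][0]<-14: break
xf=x
for x in np.arange(xf-.002,xf-.012,-.001):
    go(x,y,Z,.02); s,r=st('x%.0f'%(x*1e3))
    if s['wrist_force'][0]>8: break
E
```

```text
x-16 t14.7 rk [-16.3   4.3  52. ] F [-2.3 -5.2  6.8] M [-0.25  0.04 -0.46] op 49.0 g 62.6
x-15 t14.9 rk [-15.4   4.6  52. ] F [-1.5 -3.9  7.4] M [-0.17  0.1  -0.45] op 49.0 g 62.7
x-14 t15.2 rk [-14.6   5.   51.9] F [-3.3 -3.1  7. ] M [-0.11  0.13 -0.36] op 49.2 g 62.7
x-13 t15.4 rk [-13.8   5.3  51.9] F [-3.  -2.7  6.8] M [-0.09  0.17 -0.37] op 49.5 g 62.7
x-12 t15.7 rk [-13.6   5.3  51.9] F [-5.6 -4.1  8.8] M [-0.25  0.34 -0.29] op 49.4 g 62.8
x-11 t15.9 rk [-13.3   5.3  51.9] F [-9.4 -5.7 11.1] M [-0.26  0.54 -0.38] op 49.4 g 62.9
x-10 t16.2 rk [-13.1   5.3  51.9] F [-12.2  -6.3  13.9] M [-0.37  0.76 -0.3 ] op 49.4 g 63.1
x-9 t16.4 rk [-12.9   5.4  51.9] F [-15.9  -7.4  17. ] M [-0.52  0.94 -0.36] op 49.6 g 63.1
x-11 t16.7 rk [-13.3   5.4  51.9] F [-9.6 -4.9 12.3] M [-0.23  0.48 -0.31] op 49.5 g 62.9
x-12 t16.9 rk [-13.5   5.4  51.9] F [-6.3 -4.6  8.2] M [-0.14  0.4  -0.31] op 49.3 g 62.8
x-13 t17.2 rk [-13.7   5.4  51.9] F [-2.2 -2.7  6.4] M [-0.09  0.11 -0.29] op 49.3 g 62.7
x-14 t17.4 rk [-14.    5.4  51.9] F [-0.7 -2.1  4.7] M [-0.03 -0.01 -0.32] op 49.1 g 62.6
x-15 t17.7 rk [-14.6   5.4  52. ] F [-0.6 -1.4  6.3] M [-0.01 -0.31 -0.28] op 49.3 g 62.5
x-16 t17.9 rk [-15.5   5.5  51.9] F [ 2.4 -0.6  4.3] M [ 0.12 -0.45 -0.21] op 49.5 g 62.5
x-17 t18.2 rk [-16.6   5.7  51.9] F [ 2.8 -1.8  4.6] M [ 0.13 -0.65 -0.2 ] op 49.2 g 62.5
x-18 t18.4 rk [-17.7   5.7  51.9] F [ 3.6 -0.2  4.4] M [ 0.14 -0.73 -0.16] op 49.5 g 62.5
x-19 t18.7 rk [-18.5   5.7  51.9] F [ 5.7 -0.   5.1] M [ 0.28 -0.92 -0.28] op 49.1 g 62.5
x-20 t18.9 rk [-18.8   5.7  51.9] F [7.9 2.1 2.2] M [ 0.35 -1.05 -0.32] op 49.3 g 63.3
```

Recess free play is x = -18.3 to -13.7, so the centre is ≈ -16 by the hand's reading. I'll centre there and ease the grip open in steps; the pad force shows whether both pins go in.

```bash
python3 - <<'E'
from h import *
def go(x,y,z,rate=.06): bot.move_straight(*rk(x,y,z),rate=rate)
go(-.016,.003,.0518,.03); bot.dwell(.2); st('centre')
for o in(.052,.054,.056,.058,.060,.062,.064,.066,.068):
    bot.move_gripper(o); s,_=st(o)
    if s['grip_force']<1: break
snap('wrist','w5')
E
```

```text
centre t19.5 rk [-17.8   5.6  51.9] F [-1.   1.   7.6] M [ 0.3  -0.31  0.11] op 49.5 g 63.6
0.052 t19.7 rk [-17.7   5.1  51.5] F [1.  1.4 6.9] M [ 0.32 -0.27  0.16] op 51.7 g 17.9
0.054 t19.9 rk [-17.4   4.6  51.2] F [-0.   3.5  4.7] M [0.44 0.03 0.21] op 54.1 g 14.7
0.056 t20.1 rk [-17.2   4.   51. ] F [-0.7  2.5  2.5] M [0.61 0.35 0.37] op 55.9 g 14.2
0.058 t20.3 rk [-16.9   3.   50.7] F [1.1 2.6 0.6] M [0.5  0.55 0.27] op 58.1 g 13.7
0.06 t20.5 rk [-16.8   2.1  50.5] F [ 0.6  2.3 -1.4] M [0.31 0.85 0.17] op 59.8 g 10.7
0.062 t20.8 rk [-16.5   2.2  50.9] F [ 1.4  0.3 -3.5] M [0.15 0.99 0.19] op 61.9 g 3.7
0.064 t21.0 rk [-15.1   0.9  52. ] F [ 3.6 -1.9 -1.9] M [-0.27  0.51 -0.04] op 63.9 g 10.2
0.066 t21.2 rk [-14.9   0.3  51.9] F [ 3.2 -3.7 -2.4] M [-0.71  0.35 -0.37] op 66.2 g 7.3
0.068 t21.4 rk [-15.3   0.4  51.7] F [ 2.9 -5.1 -1.7] M [-0.73  0.44 -0.55] op 67.8 g 2.4
```

View pics/w5.png

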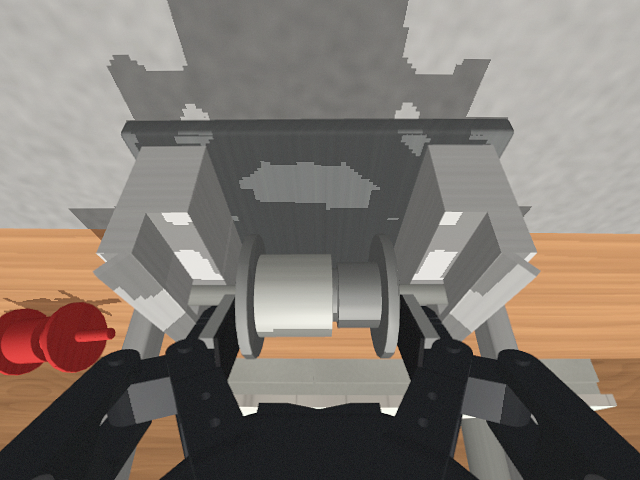

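Both flanges opened to ~67 mm with the pad force fading only then (two drops, at 62 and 68), and both pins at row 293 now reach into the cheeks. I'll open fully, back out along the fingers and check.

```bash
python3 - <<'E'
from h import *
bot.move_gripper(.077); s,r=st('open')
bot.dwell(.2); s,r=st('settled')
M=R.from_quat(s['tcp_rot']); p=np.array(s['tool_pos'])
bot.move_straight(p-M.apply([0,0,.05]),rate=.08); st('back')
P,Q=rk(-.20,0,.16); bot.move_straight(P,Q,rate=.15); bot.dwell(.3); s,_=st('away')
c=snap('wrist','w6'); snap('top','t6'); snap('scene','s6')
f=lambda n,a,b,w,h:cv2.resize(cv2.imread(f'pics/{n}.png')[a:b,w:h],(400,300),interpolation=cv2.INTER_CUBIC)
cv2.imwrite('pics/v6.png',np.vstack([np.hstack([f('w6',0,480,0,640),f('w6',150,330,200,440)]),np.hstack([f('t6',120,285,275,495),f('s6',200,380,150,390)])]))
E
```

```text
open t21.7 rk [-16.5   4.7  52.1] F [ 0.  -0.8  0.2] M [ 0.02  0.62 -0.05] op 76.7 g 0.0
settled t21.9 rk [-16.2   3.7  51.9] F [0.2 0.  0.2] M [-0.07  0.68 -0.04] op 77.2 g 0.0
back t22.7 rk [-48.2   3.2  90.3] F [ 0.4 -0.1  0.4] M [-0.02  0.65 -0.01] op 77.0 g 0.0Traceback (most recent call last):
  File "<stdin>", line 6, in <module>
cell.MotionError: the arm cannot follow that straight line within its joint ranges
```

```bash
python3 - <<'E'
from h import *
P,Q=rk(-.13,0,.14); bot.move_straight(P,Q,rate=.15); bot.dwell(.3); s,_=st('away')
c=snap('wrist','w6'); snap('top','t6'); snap('scene','s6')
f=lambda n,a,b,w,h:cv2.resize(cv2.imread(f'pics/{n}.png')[a:b,w:h],(400,300),interpolation=cv2.INTER_CUBIC)
cv2.imwrite('pics/v6.png',np.vstack([np.hstack([f('w6',0,480,0,640),f('w6',165,300,220,400)]),np.hstack([f('t6',120,285,275,495),f('s6',200,380,150,390)])]))
E
```

```text
away t23.8 rk [-1.297e+02  1.000e-01  1.396e+02] F [ 0.6 -0.3 -0.5] M [-0.06  0.57 -0.  ] op 76.9 g 0.0
```

View pics/v6.png

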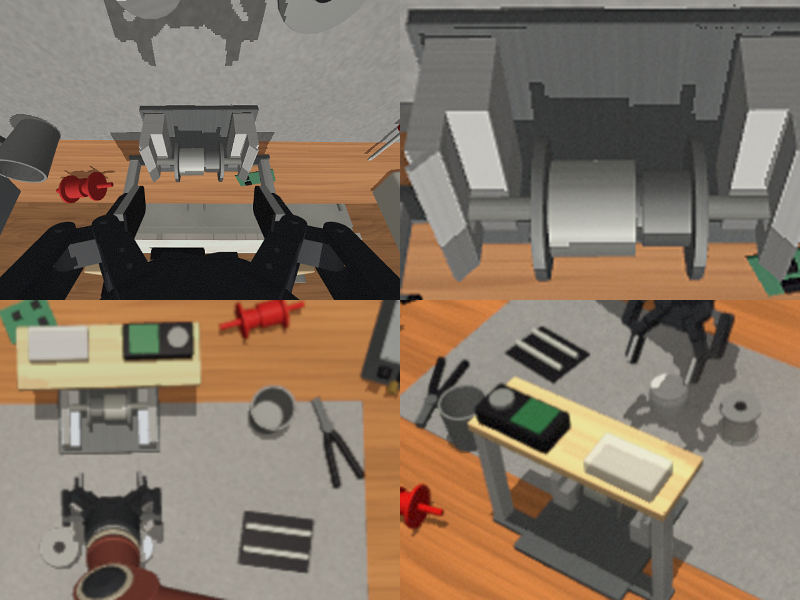

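The reel lies in the holder with both pins running into the cheeks and the hand clear; the tin, spool, cup and pliers are in place. One numeric check of the flange spacing (crop columns 530 and 708 at axis row ~207), then I hand in.

```bash
python3 - <<'E'
from h import *
c=pickle.load(open('pics/w6.pkl','rb'))
rf=lambda P:(R.from_euler('z',-RACK[2]).apply(P-[RACK[0],RACK[1],0])*1e3).round(1)
f=lambda u,v:(220+(u-400)*.45,165+v*.45)
A,B=[rf(pix2z(c,f(u,207),.05)) for u in(530,708)]; print(A,B,'spacing',(B-A)[1],'mid',(A+B)/2)
if 64<(B-A)[1]<71 and abs((A+B)[1]/2)<5: bot.hand_in(); print('handed in')
E
```

```text
[-13.3 -36.9  50. ] [-13.2  37.6  50. ] spacing 74.5 mid [-13.25   0.35  50.  ]
```

```bash
python3 - <<'E'
from h import *
c=pickle.load(open('pics/w6.pkl','rb')); a=np.linspace(0,2*np.pi,361)
for w in(.061,.064,.067,.070):
    o=[]
    for y in(-w/2,w/2):
        P=np.c_[-.0132+.03*np.cos(a),np.full(361,y),.05+.03*np.sin(a)]
        P=R.from_euler('z',RACK[2]).apply(P)+[RACK[0],RACK[1],0]; q=proj(c,P); k=(q[:,0].argmin() if y<0 else q[:,0].argmax()); o.append((((q[k]-[220,165])/.45)+[400,0]).round(1).tolist())
    print(w,o,'sep',o[1][0]-o[0][0])
cv2.imwrite('pics/fin.png',cv2.resize(cv2.imread('pics/w6.png')[205:305,260:380],(720,600),interpolation=cv2.INTER_CUBIC))
E
```

```text
0.061 [[537.4, 210.6], [698.7, 210.5]] sep 161.30000000000007
0.064 [[533.5, 210.6], [702.6, 210.5]] sep 169.10000000000002
0.067 [[529.5, 210.6], [706.6, 210.5]] sep 177.10000000000002
0.07 [[525.6, 210.6], [710.5, 210.5]] sep 184.89999999999998
```

View pics/fin.png

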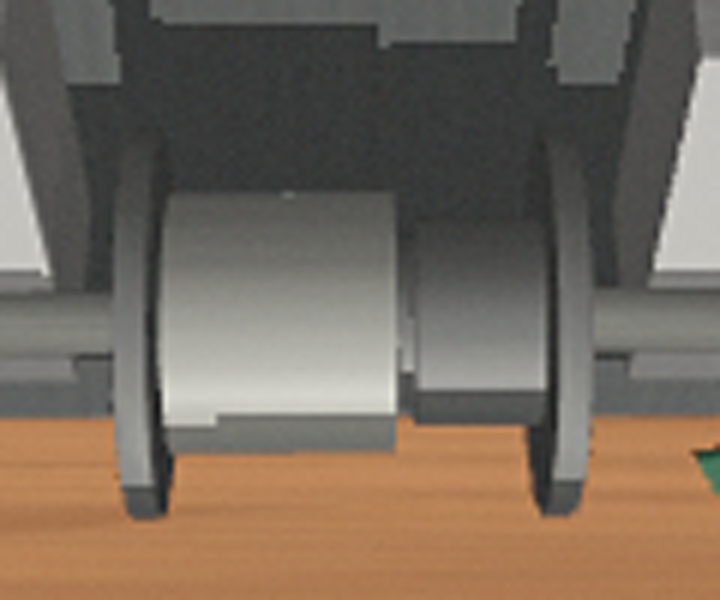

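The flange edges at columns 112 and 594 give a spacing of ≈ 67.5 mm, against 67 mm expected with both pins home. Handing in.

```bash
python3 -c "
from h import *
print(bot.hand_in())"
```

```text
the job is handed in; nothing more can be done
None
```

The reel is in its holder with both pins home (flanges measure about 67.5 mm apart, 67 expected), the gripper is clear, and the job was handed in at about 24 s of the 58 s allowed; no verdict was returned.

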